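# Clamp the tube rack on the mixer

## Task

Push the yellow tube rack along the mixer's deck until it sits squarely and fully home against the stop, then push the red clamp lever over its dead point until it snaps into lock with its pad down on the rack. Only push with the fingers: do not lift or tip the rack, and leave the other things on the bench and on the mixer where they stand.

Things in the scene. Friction and masses are not known exactly. Their poses are not given: they have to be found in the camera images.
- mixer: Low white tube mixer, fixed on the bench. Origin on the bench surface, z up; 'mixer frame' below means this frame. Flat aluminium deck: top at z 70 mm, x -112 to 122, y -170 to 130 mm. The rack slides on it towards +y, loosely between two side guides along y (inner faces at x -78 and 78 mm, 10 mm high above the deck, y -162 to 38 mm).
- stop_face (a point): Middle of the foot of the stop lip's face, at mixer frame (0, 43, 70) mm, turned like the mixer. The steel lip faces the mixer's -y; it is 7 mm thick and 18 mm high, in two halves at x -65 to -15 and 15 to 65 mm.
- rack: Loose yellow rack, 128 (x) x 86 (y) x 45 (z) mm, sides push as if solid, about 0.28 kg, ten clear tubes fixed in it, blue caps up to z 63 mm. Origin: centre of underside, z up. Starts on the deck, 45 to 80 mm short of home, a little askew. Home: its +y face (bare strip on top) against the stop, origin at y 0, z 70 mm in the mixer frame, turned like the mixer; anywhere sideways between the guides.
- lever_pivot (a point): Pivot of the clamp lever, at mixer frame (0, 73, 127) mm, turned like the mixer; its axis is the mixer's x. It sits between two dark steel cheeks (x -27 to 27, y 56 to 90, top at z 136 mm). Its spring lies beside the handle's foot, within 40 mm of the pivot.
- clamp_lever (a joint): Angle of the over-centre lever, rad. 0 = open: handle leans 40 degrees from upright to the mixer's +y (away from the rack), pad raised. Grows as the handle is pushed towards -y. Dead point 0.70, handle upright: short of it a spring throws it back, past it over to lock at about 1.11 to 1.15, handle 25 degrees to -y, pad pressing on the rack. Takes up to about 15 N at first, less later.
- lever_tip (a point): Centre of the handle's free end, 108 mm from the pivot, moves with the lever. The handle runs straight from the pivot to here: steel bar 16 mm wide (x), 10 mm thick; from 58 to 108 mm out a red plastic grip 36 mm wide (mixer's x), 16 mm thick. The space on its outer (+y) side is free.
- vial: Bystander, to be left alone: amber vial with blue cap, 24 mm wide, 42 mm tall, standing on the mixer's deck beside the far guide. Origin: centre of its underside.
- beaker: Bystander, to be left alone: clear beaker, 70 mm wide, 90 mm tall. Origin: centre of its underside.
- reagent_jar: Bystander, to be left alone: amber jar with blue cap, 66 mm wide, 100 mm tall. Origin: centre of its underside.
- tip_box: Bystander, to be left alone: grey box with blue lid, 122 x 87 x 60 mm. Origin: centre of its underside.
- petri_dish: Bystander, to be left alone: clear flat dish, 92 mm wide, 15 mm high. Origin: centre of its underside.
- timer: Bystander, to be left alone: white square kitchen-style timer, 65 x 65 x 18 mm. Origin: centre of its underside.
- spatula: Bystander, to be left alone: steel spatula lying flat, 180 mm long. Origin: a point along its length, at bench height.
Mind the look-alikes: they are no part of the job. What is shaped like the rack but green is not meant.

How it is judged:
By the outcome, as a careful person would: the job done as asked, in the order asked, and still so for the second after the job is handed in, with the robot touching nothing.
It also fails if it takes over 46 s, if anything falls off the work surface, if the arm or the gripper's body presses on something with over 40 N, if the wrist force passes 120 N, or if a joint passes its speed limit or range.

## Robot

A 6-joint arm with a two-finger parallel gripper is mounted at the origin on the work surface. World frame = base frame: x ahead of the robot, y to its left, z up, the work surface at z = 0. Lengths are in mm, angles in rad, forces in N, time in s.
With the tool pointing down it reaches from about 350 to 975 mm from the base axis. Payload 7.1 kg.
Tool frame: the origin (TCP) lies between the finger pads; the fingertips stand 8 mm ahead of it and the grasp point (between the pads) lies 11 mm behind it (ctrl.tips_ahead is the distance from the TCP to the fingertips, in mm); y points along the fingers, z is the direction in which the jaws open and shut, and the axes are right-handed (so a half turn about y gives the same grasp; the last joint's range is limited). The gripper opens to 88 mm and grips with 3 to 60 N. Pads are 20 mm wide; open, the fingers measure 115 mm over their backs; the gripper's body (75 mm by 178 mm) begins 61 mm behind the grasp point.
Start: joints at [-1.264, 0.423, 1.63, -0, 1.089, -0.019], TCP at [200.059, -592.099, 230.675] pointing down, gripper open.
Joint ranges: [-3, 3], [-0.9, 2.11], [0.09, 2.58], [-1.31, 4.45], [0.11, 2.69], [-2.54, 2.54]. Speed limits (rad/s): [2.39, 2.39, 3.01, 3.14, 3.14, 3.14].

## Interface

Orientations are given as a rotation vector (axis times angle).
In Python, from workcell import ctrl gives the robot as it stands.
- The arm moves only by the shell command python3 -m creep 'ROWS'. ROWS is JSON, a list of rows, each an object of numbers: "tx", "ty", "tz": the shift along the world's x, y, z in mm; "rx", "ry", "rz": the turn, a rotation vector about the world's x, y, z in rad; "fingers": the closure in counts, from 0 (fully open) to 255 (shut). A call has 1 to 10 rows; each row is the pose to reach, as a shift and turn from the pose commanded when the call began; what a row does not reach only later rows make up. A row lasts 1/8 s, in which the tool goes at most 62.5 mm and 10.7 degrees, less where a joint would pass 70% of its speed; a pose out of reach is approached as far as the arm can. A call with a gripper value outside its range is refused whole. The fingers move at their own pace and stop on an object; the grip force is fixed at half the most. Time passes only in rows, so rows that repeat a pose let the fingers close. It gives the time, the measured TCP pose, the force and the opening at its end, in the units of the state.
- ctrl.get_obs(): the state, without advancing time (a new reading comes with each control period).
- ctrl.get_image(name): name is "scene" or "top" or "wrist"; returns a dict with "pixels" (384x512x3 uint8, blue, green, red), "intrinsics" (3x3 intrinsics, pixels), "rvec" (rotation vector, rad) and "tvec" (3), from world to camera coordinates, as OpenCV has them. Camera axes: x right, y down, z forward; pixel columns grow to the right and rows downward; lengths in mm; the calibration is good to about 2 mm. The wrist camera is an equidistant fisheye: a pixel r from the principal point sees the ray r / f radians off the axis. A picture is of the moment at which its call begins. There is no depth.
- ctrl.close_job(): hands the job in, once; it reports no verdict.
The state is a dict: "t": time; "qpos": joint angles; "qvel": joint speeds; "joint_torque": joint torques, N m; "ee_pos": TCP position; "orientation": TCP orientation; "ft_force": force on the tool from outside, world axes, zero at the start; "moment": the same for the moment, N m; "width": finger opening in mm.
Only numpy, scipy, OpenCV 4.12 (cv2) and the standard library are available. Lean on these libraries where they do the work, as an engineer would, in place of code of your own. Each camera call takes 0.05 s, during which the arm holds its last target.

## Working session

There is one attempt and no reset: what is moved stays moved. The work goes in short steps, Python scripts to look and compute and a shell command to move; the robot and the scene stay as the last step left them, time stands still between calls to the robot, and variables do not carry over. Pictures are saved under pics/ and viewed, and the job is handed in when it is done.

```bash
mkdir -p pics; ls; python3 - <<'E'
from workcell import ctrl
import cv2,pickle
o=ctrl.get_obs();print(o)
for n in ["scene","top","wrist"]:
    d=ctrl.get_image(n);cv2.imwrite(f"pics/{n}0.png",d["pixels"]);pickle.dump(d,open(f"{n}0.pkl","wb"));print(n,d["intrinsics"],d["rvec"],d["tvec"])
E
```

```text
pics
{'t': 0.0, 'qpos': array([-1.26401101e+00,  4.23855903e-01,  1.63067298e+00, -1.31767319e-05,
        1.08859482e+00, -1.89838732e-02]), 'qvel': array([-0.00111965, -0.00012957, -0.00051468,  0.00104493,  0.00097439,
       -0.00050375]), 'joint_torque': array([-1.64549027e-03, -5.44638956e+01, -2.73671025e+01,  6.43301150e-02,
        2.27194384e-02, -1.09589748e-04]), 'ee_pos': array([ 199.8919151 , -591.60575566,  229.89896794]), 'orientation': array([-0.33636319,  2.04681678, -2.04367965]), 'ft_force': array([-0.22041286,  0.62978267, -0.14094843]), 'moment': array([0.06043528, 0.00685284, 0.01465377]), 'width': 87.4296216228849}
scene [[354.83701009   0.         255.03090871]
 [  0.         354.83701009 196.776309  ]
 [  0.           0.           1.        ]] [ 2.18733726  0.66356997 -0.30291567] [-411.82434666 -112.70324164 1383.01679175]
top [[473.80939547   0.         258.3766357 ]
 [  0.         473.80939547 194.44478033]
 [  0.           0.           1.        ]] [ 2.16578041 -2.14850101  0.11238234] [ -45.003852    543.84680494 1698.49183347]
wrist [[297.31863964   0.         253.43136335]
 [  0.         297.31863964 190.69397582]
 [  0.           0.           1.        ]] [-2.35323908  1.6881797   0.2483745 ] [-624.1700714   -34.97025127  390.69011879]
```

View pics/scene0.png

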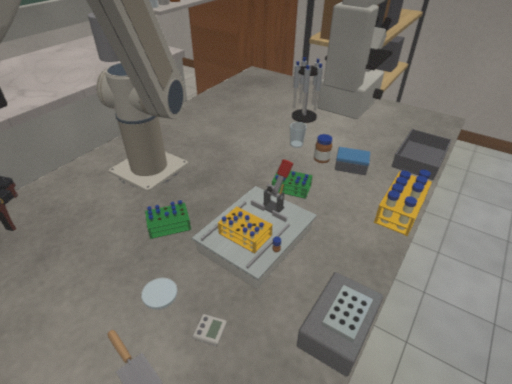

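View pics/top0.png

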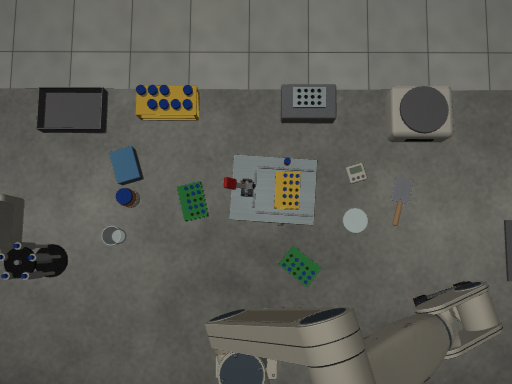

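View pics/wrist0.png

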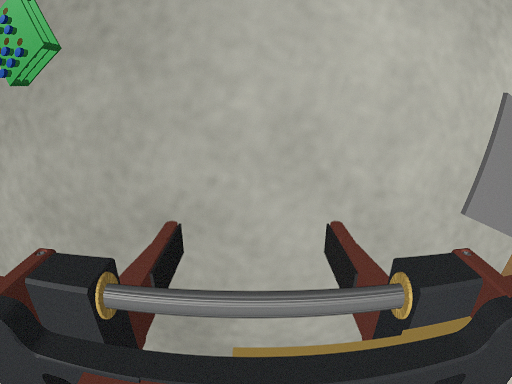

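The top view shows the mixer at about (273,190). The yellow rack on its deck is at (289,190), and the red lever grip is at (230,183). Look-alikes are the green racks at (193,201) and (299,266), and the large yellow rack on the bench at (167,102). The rack meant is the yellow one on the mixer deck. I'll confirm that in a crop.

```bash
cat > h.py <<'E'
import cv2,pickle,numpy as np
def cam(d):
    R=cv2.Rodrigues(np.array(d["rvec"],float))[0];return R,np.array(d["tvec"],float).ravel(),d["intrinsics"]
def ray(d,px):
    R,t,K=cam(d);v=np.linalg.inv(K)@np.array([px[0],px[1],1.]);return -R.T@t,R.T@v
def plane(d,px,z):
    o,v=ray(d,px);return o+v*(z-o[2])/v[2]
def proj(d,P):
    R,t,K=cam(d);q=K@(R@np.array(P,float)+t);return q[:2]/q[2]
E
python3 - <<'E'
from h import *
d=pickle.load(open("top0.pkl","rb"));
c=d["pixels"][140:240,210:340];cv2.imwrite("pics/top0c.png",cv2.resize(c,None,fx=6,fy=6,interpolation=cv2.INTER_CUBIC))
d=pickle.load(open("scene0.pkl","rb"));
c=d["pixels"][150:280,185:325];cv2.imwrite("pics/sc0c.png",cv2.resize(c,None,fx=4.6,fy=4.6,interpolation=cv2.INTER_CUBIC))
E
```

```text
(no output)
```

View pics/top0c.png

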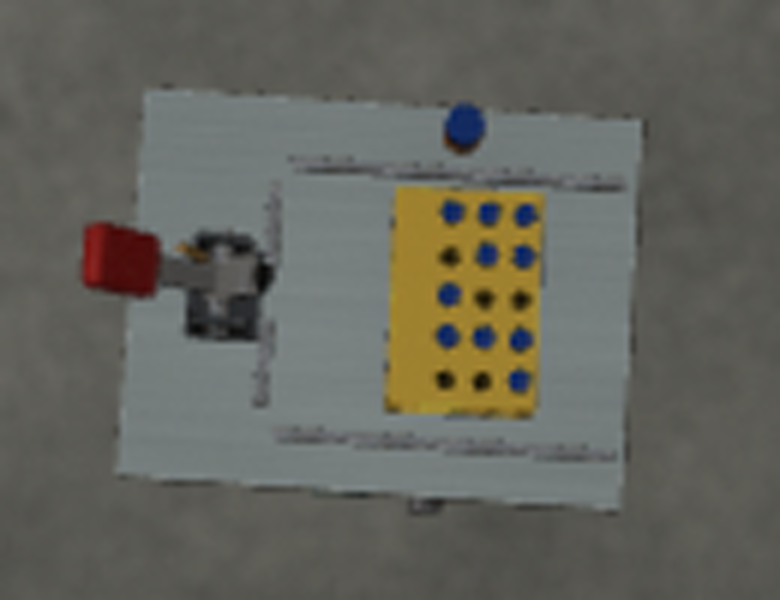

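View pics/sc0c.png

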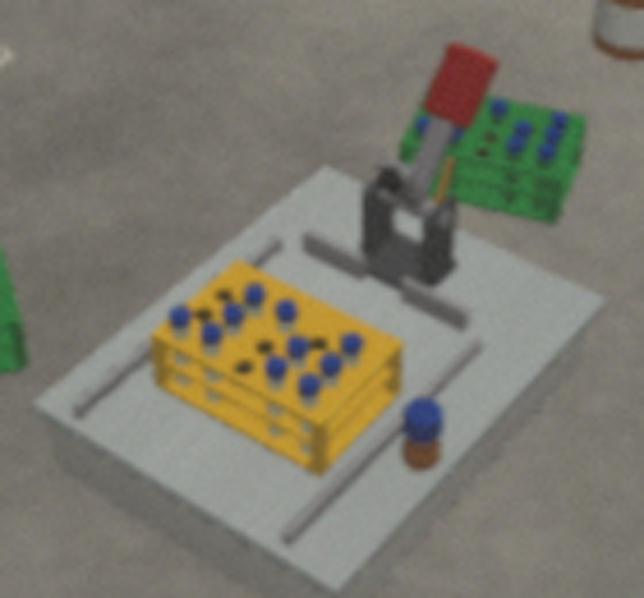

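```bash
cat >> h.py <<'E'
def cr(p,k=6,o=(210,140)): return ((p[0]+.5)/k-.5+o[0],(p[1]+.5)/k-.5+o[1])
def fit2(M,W):
    M=np.array(M,float);W=np.array(W,float);a=M-M.mean(0);b=W-W.mean(0)
    th=np.arctan2((a[:,0]*b[:,1]-a[:,1]*b[:,0]).sum(),(a*b).sum())
    R=np.array([[np.cos(th),-np.sin(th)],[np.sin(th),np.cos(th)]]);t=W.mean(0)-R@M.mean(0)
    return th,R,t,np.abs(M@R.T+t-W).max()
E
python3 - <<'E'
from h import *
d=pickle.load(open("top0.pkl","rb"))
hsv=cv2.cvtColor(d["pixels"],cv2.COLOR_BGR2HSV)
W=[plane(d,cr(p),70)[:2] for p in [(146,88),(643,120),(621,510),(116,474)]]
th,R,t,e=fit2([(122,130),(122,-170),(-112,-170),(-112,130)],W);print(W,th,t,e)
# rack top at z=115
W2=[plane(d,cr(p),115)[:2] for p in [(396,186),(546,192),(536,416),(387,410)]]
M=[R.T@(w-t) for w in W2];print(np.round(M,1))
th2,R2,t2,e2=fit2([(64,43),(64,-43),(-64,-43),(-64,43)],M);print("rack in mixer",th2,t2,e2)
m=cv2.inRange(hsv,(18,120,80),(35,255,255));m[:150]=0
c=max(cv2.findContours(m,0,1)[0],key=cv2.contourArea);r=cv2.minAreaRect(c);print(r)
print(np.round([R.T@(plane(d,p,115)[:2]-t) for p in cv2.boxPoints(r)],1))
# checks
m2=lambda p:np.append(R@np.array(p[:2])+t,p[2])
print("tip",m2((0,73+108*np.sin(.698),127+108*np.cos(.698))),"pivot",m2((0,73,127)))
s=pickle.load(open("scene0.pkl","rb"))
for im,nm in((d,"top"),(s,"scene")):
    I=im["pixels"].copy()
    for p in [(122,130,70),(122,-170,70),(-112,-170,70),(-112,130,70),(0,43,70),(0,73+108*np.sin(.698),127+108*np.cos(.698)),(78,38,80),(78,-162,80),(-78,-162,80),(-78,38,80)]:
        u=proj(im,m2(p));cv2.circle(I,tuple(int(x) for x in np.round(u)),1,(255,0,255),-1)
    for q in [(64,43),(64,-43),(-64,-43),(-64,43)]:
        u=proj(im,m2((*(R2@np.array(q)+t2),115)));cv2.circle(I,tuple(int(x) for x in np.round(u)),1,(255,255,0),-1)
    c=I[140:240,210:340] if nm=="top" else I[150:280,185:325]
    cv2.imwrite(f"pics/ck_{nm}.png",cv2.resize(c,None,fx=4.6,fy=4.6,interpolation=cv2.INTER_CUBIC))
pickle.dump((th,R,t),open("mix.pkl","wb"))
E
```

```text
[array([684.89308837,  48.34321471]), array([ 667.35268892, -249.76930182]), array([ 433.81822157, -235.5301068 ]), array([452.68992019,  62.72656485])] -0.061131485305307494 [555.91968784 -73.28929913] 0.740854111862518
[[  64.5  -23.8]
 [  66.9 -111. ]
 [ -63.9 -113. ]
 [ -66.4  -27.2]]
rack in mixer 0.022955152977497076 [  0.24328883 -68.71771594] 1.660364557178454
((287.0225524902344, 189.95925903320312), (24.93669319152832, 37.38422775268555), 2.385944128036499)
[[ -67.1  -26.2]
 [  63.8  -23. ]
 [  66.  -109.9]
 [ -64.8 -112.3]]
tip [564.62001147  68.85485144 209.74194195] pivot [ 5.60379507e+02 -4.25659289e-01  1.27000000e+02]
```

View pics/ck_scene.png

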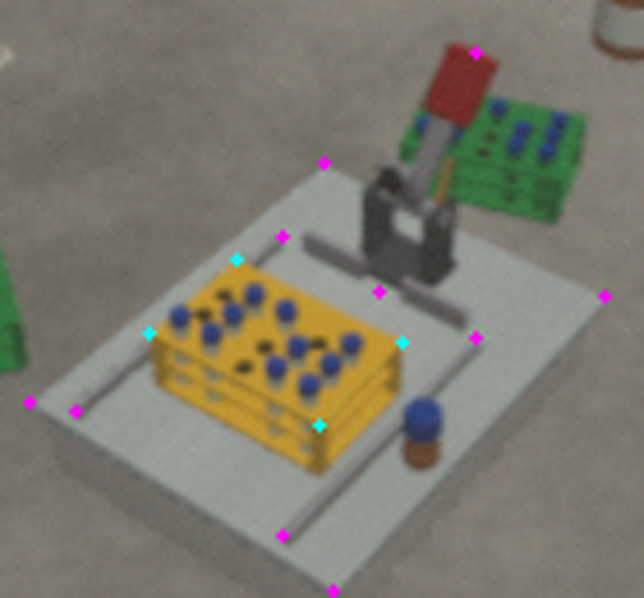

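View pics/ck_top.png

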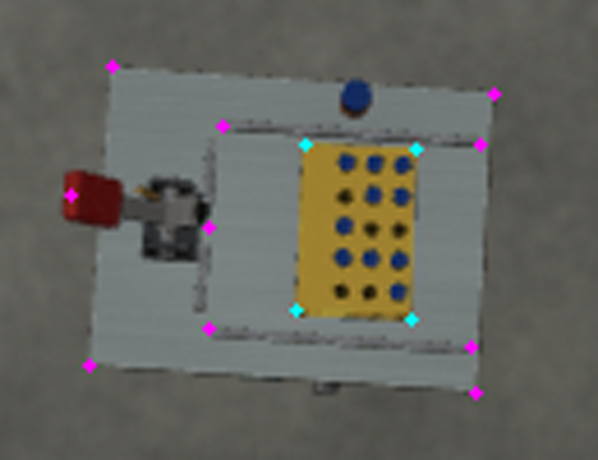

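```bash
python3 - <<'E'
from h import *
from scipy.spatial.transform import Rotation as Q
from workcell import ctrl
th,R,t=pickle.load(open("mix.pkl","rb"))
o=ctrl.get_obs();T=Q.from_rotvec(o["orientation"]).as_matrix();print(T.round(3),o["t"],o["ee_pos"])
zj=T[:2,2];a=np.arctan2(zj[1],zj[0]);d=(th-a+np.pi/2)%np.pi-np.pi/2;print("jaw ang",a,"turn rz",d)
for p in [(0,-150),(0,-122),(0,-53),(0,170)]: 
    w=R@np.array(p)+t;print(p,w.round(1),"delta from start",(w-np.array([200.059,-592.099])).round(1))
d0=pickle.load(open("top0.pkl","rb"))
for n,p,z in [("green",(193,201),45),("vial",(287,161),112)]:print(n,plane(d0,p,z), R.T@(plane(d0,p,z)[:2]-t))
E
```

```text
[[-0.947 -0.     0.32 ]
 [-0.32   0.001 -0.947]
 [-0.    -1.    -0.001]] 0.15 [ 199.91099469 -591.72448555  230.09908673]
jaw ang -1.2450263628940468 turn rz 1.183894877588739
(0, -150) [ 546.8 -223. ] delta from start [346.7 369.1]
(0, -122) [ 548.5 -195.1] delta from start [348.4 397. ]
(0, -53) [ 552.7 -126.2] delta from start [352.6 465.9]
(0, 170) [566.3  96.4] delta from start [366.2 688.5]
green [516.93937929 195.66405721  45.        ] [-55.33877497 266.06952536]
vial [ 653.5829964  -140.86381413  112.        ] [101.60923666 -61.48170411]
```

```bash
python3 -m creep '[{"tx":35,"ty":37,"tz":0,"rz":0.12},{"tx":70,"ty":74,"tz":0,"rz":0.25},{"tx":105,"ty":111,"tz":0,"rz":0.38},{"tx":140,"ty":148,"tz":0,"rz":0.5},{"tx":175,"ty":185,"tz":0,"rz":0.62},{"tx":210,"ty":222,"tz":0,"rz":0.75},{"tx":245,"ty":259,"tz":0,"rz":0.87},{"tx":280,"ty":296,"tz":0,"rz":1.0},{"tx":315,"ty":333,"tz":0,"rz":1.1},{"tx":346,"ty":369,"tz":-20,"rz":1.184}]'; python3 -m creep '[{"tz":0},{"tz":0}]'
```

```text
schema error: expected keys tx, ty, tz, rx, ry, rz, fingers
schema error: expected keys tx, ty, tz, rx, ry, rz, fingers
```

```bash
python3 -m creep '[{"tx":35,"ty":37,"tz":0,"rx":0,"ry":0,"rz":0.12,"fingers":0},{"tx":70,"ty":74,"tz":0,"rx":0,"ry":0,"rz":0.25,"fingers":0},{"tx":105,"ty":111,"tz":0,"rx":0,"ry":0,"rz":0.38,"fingers":0},{"tx":140,"ty":148,"tz":0,"rx":0,"ry":0,"rz":0.5,"fingers":0},{"tx":175,"ty":185,"tz":0,"rx":0,"ry":0,"rz":0.62,"fingers":0},{"tx":210,"ty":222,"tz":0,"rx":0,"ry":0,"rz":0.75,"fingers":0},{"tx":245,"ty":259,"tz":0,"rx":0,"ry":0,"rz":0.87,"fingers":0},{"tx":280,"ty":296,"tz":0,"rx":0,"ry":0,"rz":1.0,"fingers":0},{"tx":315,"ty":333,"tz":0,"rx":0,"ry":0,"rz":1.1,"fingers":0},{"tx":346,"ty":369,"tz":-20,"rx":0,"ry":0,"rz":1.184,"fingers":0}]'; python3 -m creep '[{"tx":0,"ty":0,"tz":0,"rx":0,"ry":0,"rz":0,"fingers":0},{"tx":0,"ty":0,"tz":0,"rx":0,"ry":0,"rz":0,"fingers":0}]'
```

```text
t: 1.4
ee_pos: [548.2, -222.1, 211.8]
orientation: [-1.18, 1.249, -1.254]
ft_force: [1.1, -0.3, 0.5]
width: 87.6
t: 1.65
ee_pos: [545.6, -223.3, 210.5]
orientation: [-1.18, 1.255, -1.254]
ft_force: [-0.5, -0.1, 1.2]
width: 88.0
```

```bash
cat > st.py <<'E'
import sys
from h import *
from scipy.spatial.transform import Rotation as Q
from workcell import ctrl
th,R,t=pickle.load(open("mix.pkl","rb"))
o=ctrl.get_obs();T=Q.from_rotvec(o["orientation"]).as_matrix()
print("t",o["t"],"mixer",(R.T@(o["ee_pos"][:2]-t)).round(1),"z",o["ee_pos"][2].round(1),"jaw yaw err",np.arctan2(T[1,2],T[0,2])-th,"down",T[:,1].round(3),"F",o["ft_force"].round(1),o["width"].round(1))
for n in sys.argv[2:]:
    d=ctrl.get_image(n);pickle.dump(d,open(f"{n}{sys.argv[1]}.pkl","wb"));I=d["pixels"]
    c=I if n=="wrist" else (I[120:245,190:345] if n=="top" else I[110:290,150:350])
    cv2.imwrite(f"pics/{n}{sys.argv[1]}.png",cv2.resize(c,None,fx=1 if n=="wrist" else 4 if n=="top" else 3.3,fy=1 if n=="wrist" else 4 if n=="top" else 3.3,interpolation=cv2.INTER_CUBIC))
E
python3 st.py 1 wrist scene
```

```text
Traceback (most recent call last):
  File "st.py", line 7, in <module>
    print("t",o["t"],"mixer",(R.T@(o["ee_pos"][:2]-t)).round(1),"z",o["ee_pos"][2].round(1),"jaw yaw err",np.arctan2(T[1,2],T[0,2])-th,"down",T[:,1].round(3),"F",o["ft_force"].round(1),o["width"].round(1))
                                                                                                                                                                                         ^^^^^^^^^^^^^^^^
AttributeError: 'float' object has no attribute 'round'
```

```bash
sed -i 's/o\["width"\].round(1)/o["width"]/' st.py; python3 st.py 1 wrist scene
```

```text
t 1.65 mixer [  -1.1 -150.3] z 210.5 jaw yaw err -0.00010192495605990809 down [-0.001  0.    -1.   ] F [-0.5 -0.1  1.2] 88.00825190407555
```

View pics/wrist1.png

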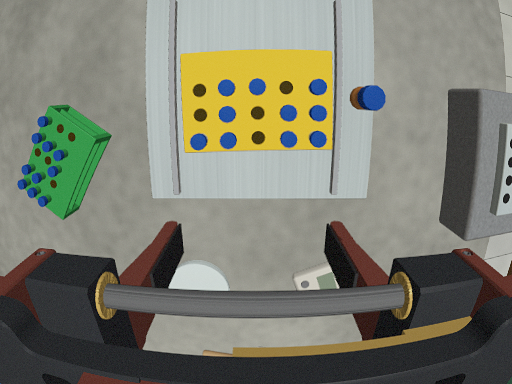

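View pics/scene1.png

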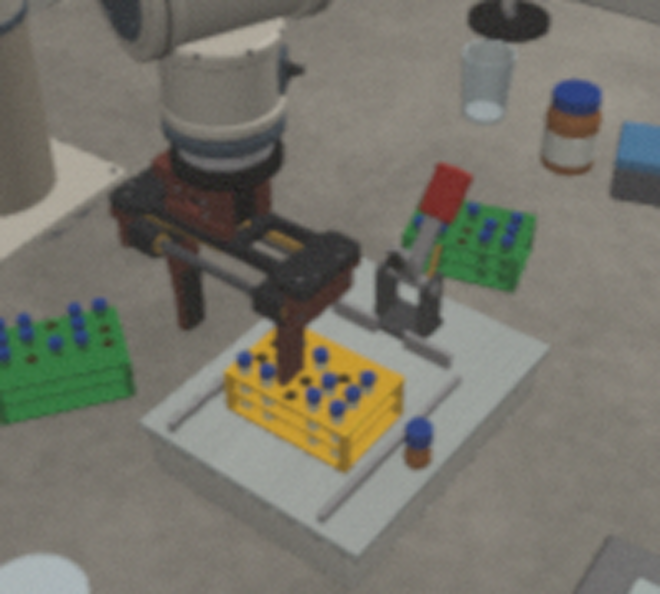

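The wrist view shows the yellow rack at (256,100) between the guides, and the fingers are behind it, short of the deck edge. Next I descend behind the rack.

```bash
python3 -m creep '[{"tx":0,"ty":0,"tz":-40,"rx":0,"ry":0,"rz":0,"fingers":0},{"tx":0,"ty":0,"tz":-80,"rx":0,"ry":0,"rz":0,"fingers":0},{"tx":0,"ty":0,"tz":-105,"rx":0,"ry":0,"rz":0,"fingers":0},{"tx":0,"ty":0,"tz":-121,"rx":0,"ry":0,"rz":0,"fingers":0},{"tx":0,"ty":0,"tz":-121,"rx":0,"ry":0,"rz":0,"fingers":0},{"tx":0,"ty":0,"tz":-121,"rx":0,"ry":0,"rz":0,"fingers":0}]'; python3 st.py 2 wrist
```

```text
t: 2.5
ee_pos: [546.7, -223.7, 90.8]
orientation: [-1.179, 1.253, -1.256]
ft_force: [0.0, -0.3, -0.3]
width: 87.7
t 2.5 mixer [  -0.  -150.7] z 90.8 jaw yaw err -0.00041571762189494127 down [ 0.002 -0.001 -1.   ] F [ 0.  -0.3 -0.3] 87.74057613858176
```

View pics/wrist2.png

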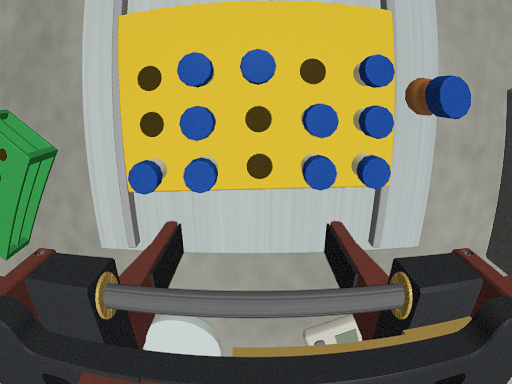

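```bash
python3 -m creep '[{"tx":0.6,"ty":10,"tz":-1,"rx":0,"ry":0,"rz":0,"fingers":0},{"tx":1.2,"ty":20,"tz":-2,"rx":0,"ry":0,"rz":0,"fingers":0},{"tx":1.6,"ty":26,"tz":-3,"rx":0,"ry":0,"rz":0,"fingers":0},{"tx":1.9,"ty":31,"tz":-3,"rx":0,"ry":0,"rz":0,"fingers":0},{"tx":2.2,"ty":36,"tz":-3,"rx":0,"ry":0,"rz":0,"fingers":0},{"tx":2.6,"ty":43,"tz":-3,"rx":0,"ry":0,"rz":0,"fingers":0},{"tx":3.1,"ty":50,"tz":-3,"rx":0,"ry":0,"rz":0,"fingers":0},{"tx":3.5,"ty":57,"tz":-3,"rx":0,"ry":0,"rz":0,"fingers":0},{"tx":3.9,"ty":64,"tz":-3,"rx":0,"ry":0,"rz":0,"fingers":0},{"tx":4.3,"ty":70,"tz":-3,"rx":0,"ry":0,"rz":0,"fingers":0}]'; python3 st.py 3 wrist top
```

```text
t: 3.8
ee_pos: [550.4, -152.6, 86.7]
orientation: [-1.18, 1.254, -1.254]
ft_force: [-0.4, -2.0, 0.1]
width: 88.0
t 3.8 mixer [ -0.6 -79.5] z 86.7 jaw yaw err 0.00022961432500234746 down [ 0.  0. -1.] F [-0.4 -2.   0.1] 88.01156532891572
```

View pics/wrist3.png

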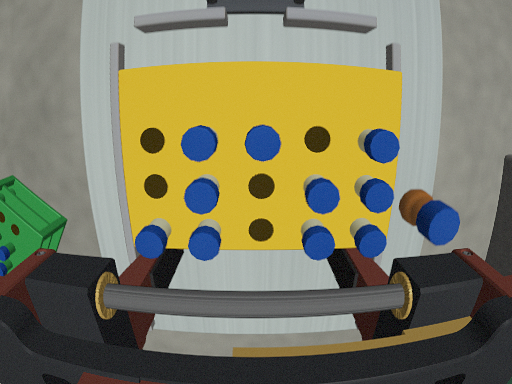

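View pics/top3.png

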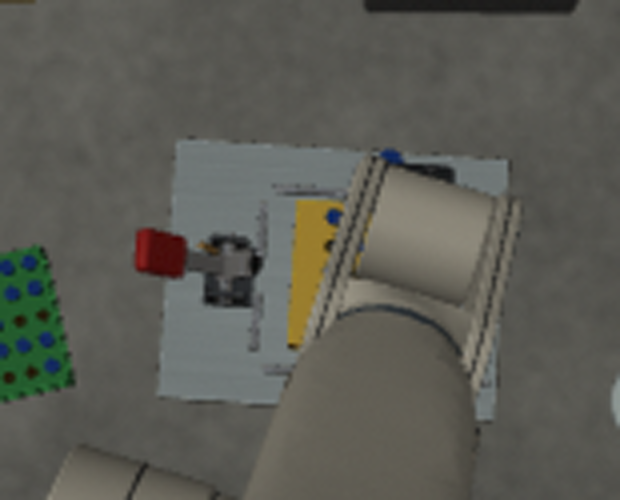

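The rack is moving squarely, with its back edge at wrist row 248 and the lip at row 20. The push force is 2 N. I continue.

```bash
python3 -m creep '[{"tx":0.4,"ty":6,"tz":0,"rx":0,"ry":0,"rz":0,"fingers":0},{"tx":0.7,"ty":11,"tz":0,"rx":0,"ry":0,"rz":0,"fingers":0},{"tx":1.0,"ty":16,"tz":0,"rx":0,"ry":0,"rz":0,"fingers":0},{"tx":1.2,"ty":20,"tz":0,"rx":0,"ry":0,"rz":0,"fingers":0},{"tx":1.3,"ty":22,"tz":0,"rx":0,"ry":0,"rz":0,"fingers":0}]';python3 -m creep '[{"tx":0.1,"ty":1,"tz":0,"rx":0,"ry":0,"rz":0,"fingers":0},{"tx":0.1,"ty":2,"tz":0,"rx":0,"ry":0,"rz":0,"fingers":0}]'; python3 st.py 4 wrist
```

```text
t: 4.53
ee_pos: [551.6, -130.8, 86.6]
orientation: [-1.18, 1.254, -1.254]
ft_force: [0.4, -1.5, -0.6]
width: 88.0
t: 4.78
ee_pos: [551.8, -129.1, 86.7]
orientation: [-1.18, 1.254, -1.254]
ft_force: [-0.0, -1.3, -0.1]
width: 87.9
t 4.775 mixer [ -0.7 -56. ] z 86.7 jaw yaw err 4.258945833526817e-05 down [ 0. -0. -1.] F [-0.  -1.3 -0.1] 87.94218356880802
```

View pics/wrist4.png

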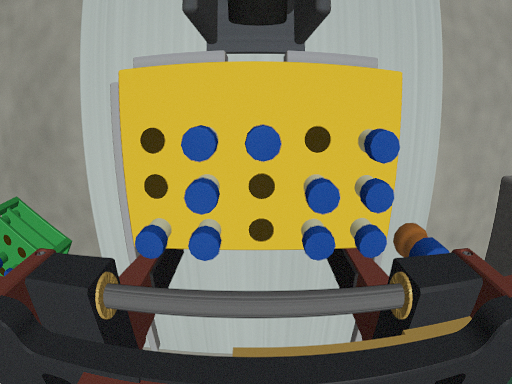

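The lip is now just ahead of the rack's front edge at about row 68, and the force is still only sliding friction. I advance in small steps until the force rises.

```bash
python3 -m creep '[{"tx":0,"ty":0.8,"tz":0,"rx":0,"ry":0,"rz":0,"fingers":0},{"tx":0.1,"ty":1.5,"tz":0,"rx":0,"ry":0,"rz":0,"fingers":0}]';python3 -m creep '[{"tx":0,"ty":0.8,"tz":0,"rx":0,"ry":0,"rz":0,"fingers":0},{"tx":0.1,"ty":1.5,"tz":0,"rx":0,"ry":0,"rz":0,"fingers":0}]'
```

```text
t: 5.08
ee_pos: [551.9, -127.6, 86.7]
orientation: [-1.18, 1.254, -1.254]
ft_force: [-0.3, -2.0, 0.5]
width: 88.1
t: 5.32
ee_pos: [551.9, -126.1, 86.7]
orientation: [-1.18, 1.254, -1.254]
ft_force: [-1.1, -5.6, 0.3]
width: 87.8
```

```bash
python3 -m creep '[{"tx":0,"ty":0.5,"tz":0,"rx":0,"ry":0,"rz":0,"fingers":0},{"tx":0,"ty":0.5,"tz":0,"rx":0,"ry":0,"rz":0,"fingers":0}]';python3 -m creep '[{"tx":0,"ty":0.5,"tz":0,"rx":0,"ry":0,"rz":0,"fingers":0},{"tx":0,"ty":0.5,"tz":0,"rx":0,"ry":0,"rz":0,"fingers":0}]'; python3 st.py 5 wrist
```

```text
t: 5.58
ee_pos: [551.9, -126.1, 86.7]
orientation: [-1.18, 1.254, -1.255]
ft_force: [-0.5, -4.6, -0.6]
width: 87.9
t: 5.82
ee_pos: [551.9, -126.1, 86.8]
orientation: [-1.181, 1.253, -1.255]
ft_force: [-1.4, -8.5, 0.3]
width: 87.6
t 5.825 mixer [ -0.8 -53. ] z 86.8 jaw yaw err 0.00015907177763935243 down [ 0.    -0.001 -1.   ] F [-1.4 -8.5  0.3] 87.648940582332
```

View pics/wrist5.png

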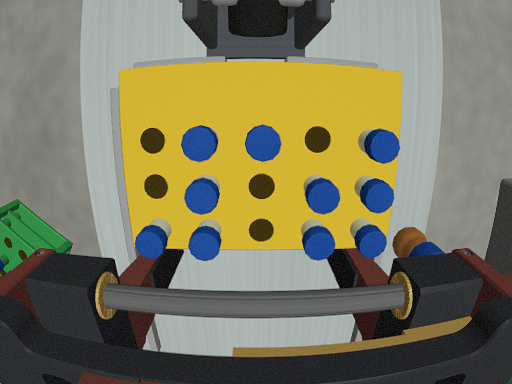

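```bash
python3 -m creep '[{"tx":0,"ty":0.6,"tz":0,"rx":0,"ry":0,"rz":0,"fingers":0},{"tx":0,"ty":1.2,"tz":0,"rx":0,"ry":0,"rz":0,"fingers":0},{"tx":0,"ty":1.2,"tz":0,"rx":0,"ry":0,"rz":0,"fingers":0}]'; python3 -c "
from workcell import ctrl
print(ctrl.get_obs()['moment'])"
python3 -m creep '[{"tx":0,"ty":-4,"tz":0,"rx":0,"ry":0,"rz":0,"fingers":0},{"tx":-0.6,"ty":-10,"tz":0,"rx":0,"ry":0,"rz":0,"fingers":0},{"tx":-1,"ty":-25,"tz":0,"rx":0,"ry":0,"rz":0,"fingers":0},{"tx":-1,"ty":-30,"tz":20,"rx":0,"ry":0,"rz":0,"fingers":0},{"tx":-1,"ty":-30,"tz":80,"rx":0,"ry":0,"rz":0,"fingers":0},{"tx":-1,"ty":-30,"tz":140,"rx":0,"ry":0,"rz":0,"fingers":255},{"tx":-1,"ty":-30,"tz":200,"rx":0,"ry":0,"rz":0,"fingers":255},{"tx":-1,"ty":-30,"tz":240,"rx":0,"ry":0,"rz":0,"fingers":255},{"tx":-1,"ty":-30,"tz":240,"rx":0,"ry":0,"rz":0,"fingers":255}]'; python3 st.py 6 wrist top
```

```text
t: 6.25
ee_pos: [552.0, -126.1, 87.0]
orientation: [-1.182, 1.252, -1.256]
ft_force: [-1.9, -14.3, 1.0]
width: 87.8
[-2.32806021  0.5556678  -0.14888742]
t: 7.38
ee_pos: [552.6, -154.9, 330.6]
orientation: [-1.176, 1.248, -1.259]
ft_force: [0.7, -0.2, -0.5]
width: 51.2
t 7.375 mixer [  1.7 -81.7] z 330.6 jaw yaw err -1.2937016227711207e-05 down [ 0.007 -0.002 -1.   ] F [ 0.7 -0.2 -0.5] 51.246413514508994
```

View pics/wrist6.png

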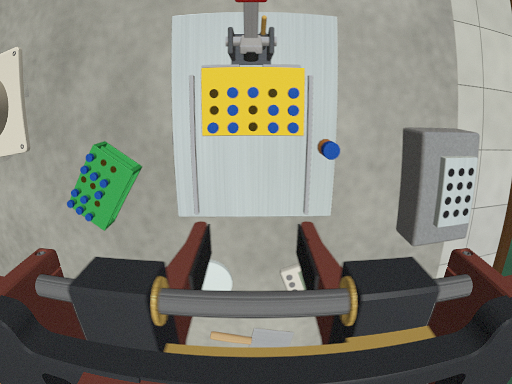

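View pics/top6.png

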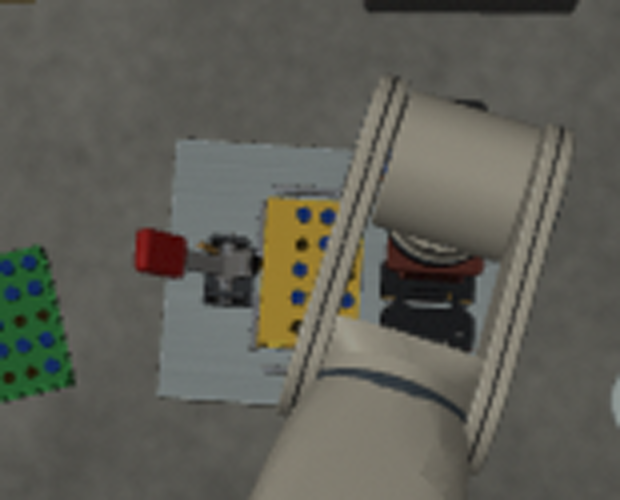

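The rack front is flush on the lip at wrist row 67. With 14 N of push there was no further travel and little yaw moment. Next I move high over to the lever's +y side with the fingers closed.

```bash
python3 -m creep '[{"tx":2,"ty":35,"tz":0,"rx":0,"ry":0,"rz":0,"fingers":255},{"tx":4,"ty":70,"tz":0,"rx":0,"ry":0,"rz":0,"fingers":255},{"tx":6,"ty":105,"tz":0,"rx":0,"ry":0,"rz":0,"fingers":255},{"tx":8,"ty":140,"tz":0,"rx":0,"ry":0,"rz":0,"fingers":255},{"tx":10,"ty":175,"tz":0,"rx":0,"ry":0,"rz":0,"fingers":255},{"tx":12,"ty":210,"tz":0,"rx":0,"ry":0,"rz":0,"fingers":255},{"tx":14,"ty":240,"tz":0,"rx":0,"ry":0,"rz":0,"fingers":255},{"tx":15.5,"ty":267,"tz":0,"rx":0,"ry":0,"rz":0,"fingers":255},{"tx":15.5,"ty":267,"tz":0,"rx":0,"ry":0,"rz":0,"fingers":255},{"tx":15.5,"ty":267,"tz":0,"rx":0,"ry":0,"rz":0,"fingers":255}]'; python3 st.py 7 wrist scene top
```

```text
t: 8.72
ee_pos: [565.9, 112.4, 325.3]
orientation: [-1.182, 1.255, -1.253]
ft_force: [-0.4, -0.5, 0.4]
width: 0.4
t 8.725 mixer [ -1.4 186. ] z 325.3 jaw yaw err 0.00027419475332296495 down [-0.002 -0.001 -1.   ] F [-0.4 -0.5  0.4] 0.4287632598046207
```

View pics/wrist7.png

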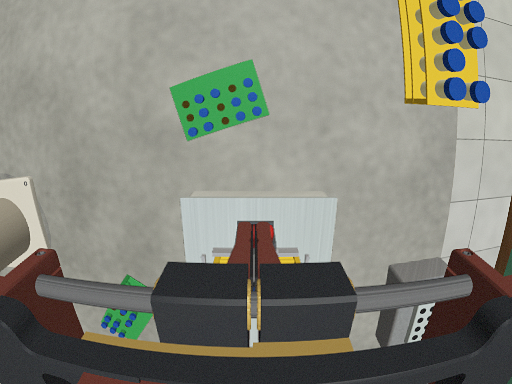

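View pics/scene7.png

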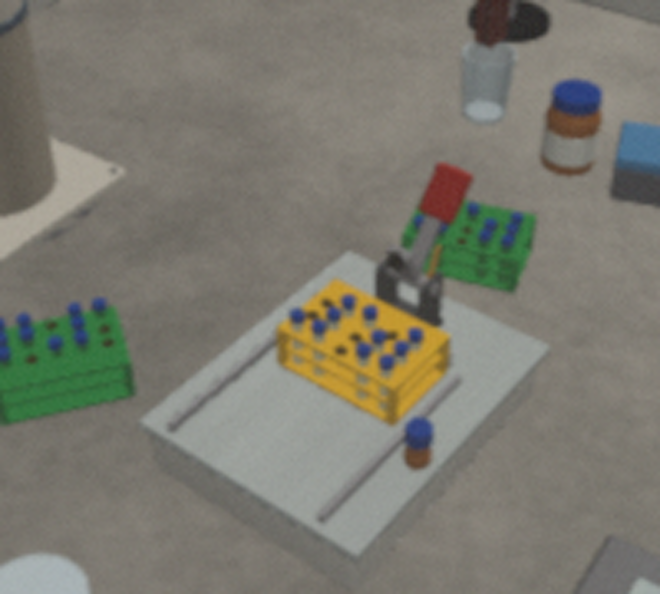

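View pics/top7.png

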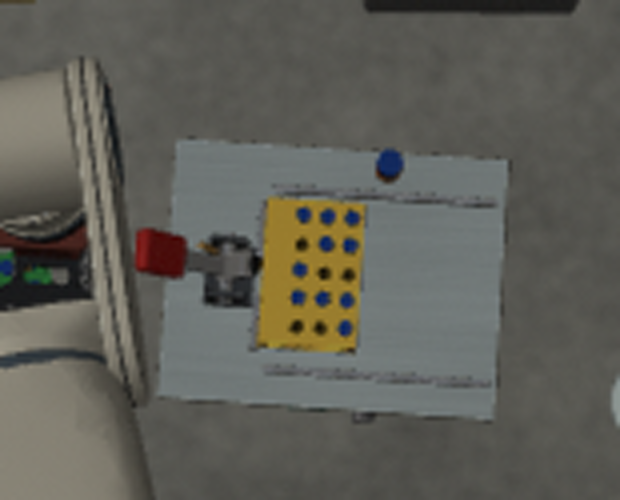

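```bash
python3 - <<'E'
from h import *
th,R,t=pickle.load(open("mix.pkl","rb"))
d=pickle.load(open("top7.pkl","rb"));hsv=cv2.cvtColor(d["pixels"],cv2.COLOR_BGR2HSV)
m=cv2.inRange(hsv,(18,120,80),(35,255,255));m[:150]=0
c=max(cv2.findContours(m,0,1)[0],key=cv2.contourArea);B=cv2.boxPoints(cv2.minAreaRect(c))
P=np.array([R.T@(plane(d,p,115)[:2]-t) for p in B]);print(P.round(1),P.mean(0))
P=np.array([R.T@(plane(d,cr(p,4,(190,120)),115)[:2]-t) for p in [(266,197),(366,204),(357,353),(257,346)]]);print(P.round(1))
print(fit2([(64,43),(64,-43),(-64,-43),(-64,43)],P)[::2])
m=cv2.inRange(hsv,(0,120,60),(8,255,255));m[:150]=0;m[:,:215]=0;m[:,245:]=0
k=cv2.moments(m,True);u=(k["m10"]/k["m00"],k["m01"]/k["m00"]);print(u,R.T@(plane(d,u,198)[:2]-t))
E
```

```text
[[-65.   43.4]
 [ 65.9  43.4]
 [ 65.5 -43. ]
 [-65.3 -42.2]] [0.28618818 0.4001591 ]
[[ 65.9  44.4]
 [ 65.6 -43.1]
 [-65.1 -43.7]
 [-65.   43. ]]
(np.float64(0.004680566850572888), array([0.34812344, 0.18689872]))
(229.4227642276423, 182.6260162601626) [-1.15184357e-01  1.27083372e+02]
```

The rack measures at y 0.2–0.4 mm with yaw within about 0.005 rad, so it is home within measuring accuracy. The lever grip is centred at x≈0. I descend outside the lever.

```bash
python3 -m creep '[{"tx":0,"ty":0,"tz":-40,"rx":0,"ry":0,"rz":0,"fingers":255},{"tx":0,"ty":0,"tz":-80,"rx":0,"ry":0,"rz":0,"fingers":255},{"tx":0,"ty":0,"tz":-115,"rx":0,"ry":0,"rz":0,"fingers":255},{"tx":0,"ty":0,"tz":-128,"rx":0,"ry":0,"rz":0,"fingers":255},{"tx":0,"ty":0,"tz":-128,"rx":0,"ry":0,"rz":0,"fingers":255}]'; python3 -m creep '[{"tx":-0.6,"ty":-10,"tz":0,"rx":0,"ry":0,"rz":0,"fingers":255},{"tx":-1.2,"ty":-20,"tz":0,"rx":0,"ry":0,"rz":0,"fingers":255},{"tx":-1.6,"ty":-26,"tz":0,"rx":0,"ry":0,"rz":0,"fingers":255},{"tx":-2,"ty":-32,"tz":0,"rx":0,"ry":0,"rz":0,"fingers":255},{"tx":-2,"ty":-32,"tz":0,"rx":0,"ry":0,"rz":0,"fingers":255}]';python3 st.py 8 wrist scene
```

```text
t: 9.5
ee_pos: [566.4, 112.7, 198.5]
orientation: [-1.18, 1.255, -1.254]
ft_force: [-0.1, -0.2, -0.1]
width: 0.1
t: 10.12
ee_pos: [565.8, 83.7, 201.1]
orientation: [-1.172, 1.255, -1.253]
ft_force: [-2.2, 14.3, 9.6]
width: 0.4
t 10.125 mixer [  0.3 157.3] z 201.1 jaw yaw err -0.0014584144505917843 down [ 0.004  0.006 -1.   ] F [-2.2 14.3  9.6] 0.40141706591695253
```

View pics/scene8.png

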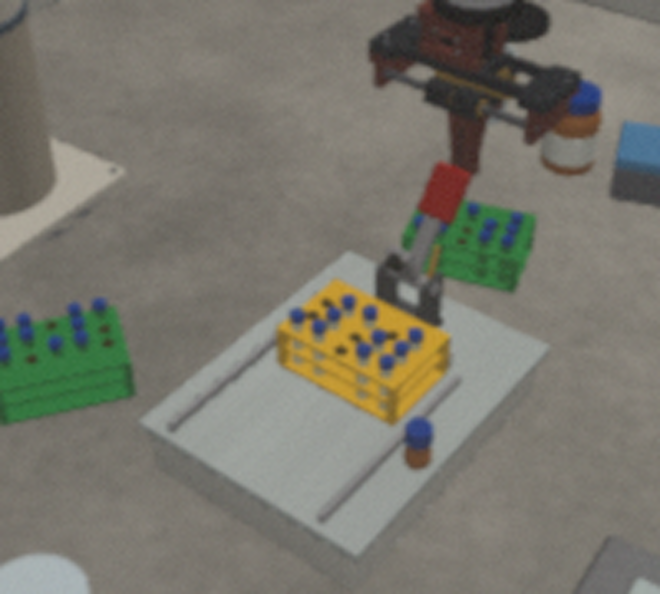

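View pics/wrist8.png

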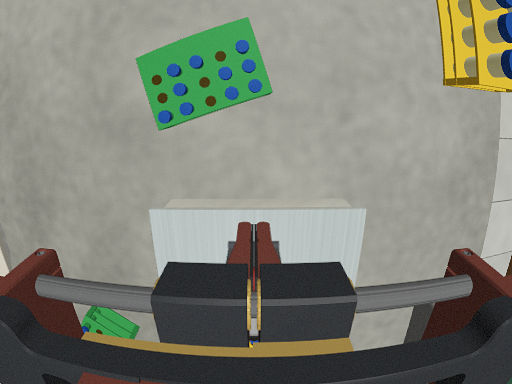

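The finger is on the grip at scene crop (455,165), with 14 N of contact force. The lever is starting to move, so I push on, following its arc upward a little.

```bash
python3 -m creep '[{"tx":-0.4,"ty":-6,"tz":4,"rx":0,"ry":0,"rz":0,"fingers":255},{"tx":-0.7,"ty":-12,"tz":7,"rx":0,"ry":0,"rz":0,"fingers":255},{"tx":-1.1,"ty":-18,"tz":10,"rx":0,"ry":0,"rz":0,"fingers":255},{"tx":-1.5,"ty":-24,"tz":13,"rx":0,"ry":0,"rz":0,"fingers":255},{"tx":-1.8,"ty":-30,"tz":15,"rx":0,"ry":0,"rz":0,"fingers":255}]'; python3 st.py 9 scene
```

```text
t: 10.85
ee_pos: [563.9, 51.6, 215.2]
orientation: [-1.176, 1.252, -1.254]
ft_force: [0.4, 4.5, 3.7]
width: 0.7
t 10.85 mixer [  0.3 125.2] z 215.2 jaw yaw err 1.8664447962828123e-05 down [ 0.003  0.002 -1.   ] F [0.4 4.5 3.7] 0.6720139768115422
```

View pics/scene9.png

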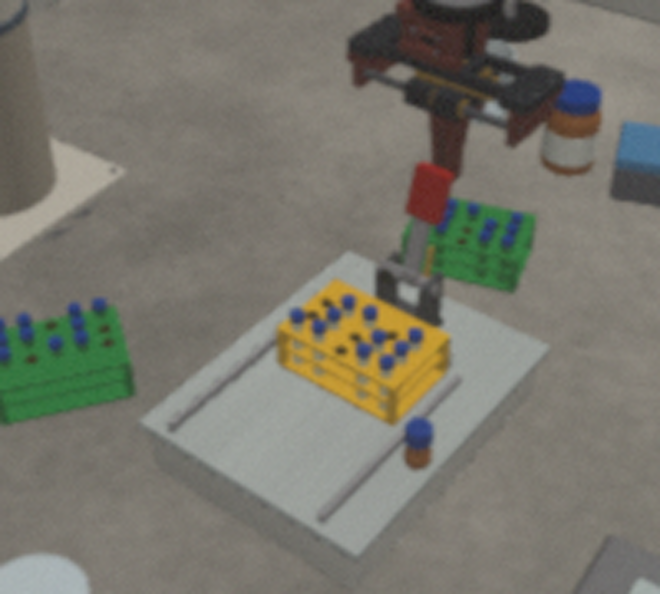

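The lever is about half way and the force has dropped to 4.5 N. I push it past upright.

```bash
python3 -m creep '[{"tx":-0.4,"ty":-6,"tz":1,"rx":0,"ry":0,"rz":0,"fingers":255},{"tx":-0.7,"ty":-12,"tz":2,"rx":0,"ry":0,"rz":0,"fingers":255},{"tx":-1.1,"ty":-18,"tz":2,"rx":0,"ry":0,"rz":0,"fingers":255},{"tx":-1.5,"ty":-24,"tz":2,"rx":0,"ry":0,"rz":0,"fingers":255},{"tx":-1.8,"ty":-30,"tz":2,"rx":0,"ry":0,"rz":0,"fingers":255},{"tx":-2.2,"ty":-36,"tz":2,"rx":0,"ry":0,"rz":0,"fingers":255}]'; python3 st.py 10 scene
```

```text
t: 11.65
ee_pos: [560.2, 14.5, 215.4]
orientation: [-1.18, 1.254, -1.254]
ft_force: [0.2, 0.2, -0.2]
width: 0.5
t 11.65 mixer [-1.1 87.9] z 215.4 jaw yaw err 8.983899123755218e-05 down [-0.001 -0.    -1.   ] F [ 0.2  0.2 -0.2] 0.46536749998832594
```

View pics/scene10.png

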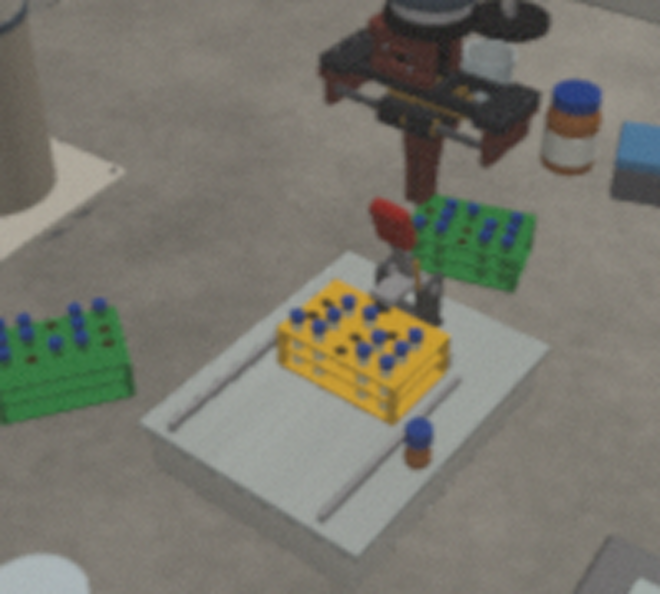

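The lever has snapped over, with the grip at crop (393,222), and the force reads zero. I retract and check.

```bash
python3 -m creep '[{"tx":1,"ty":25,"tz":0,"rx":0,"ry":0,"rz":0,"fingers":255},{"tx":3,"ty":55,"tz":20,"rx":0,"ry":0,"rz":0,"fingers":255},{"tx":5,"ty":85,"tz":60,"rx":0,"ry":0,"rz":0,"fingers":255},{"tx":7,"ty":115,"tz":100,"rx":0,"ry":0,"rz":0,"fingers":255},{"tx":8,"ty":140,"tz":120,"rx":0,"ry":0,"rz":0,"fingers":255},{"tx":8,"ty":140,"tz":120,"rx":0,"ry":0,"rz":0,"fingers":255},{"tx":8,"ty":140,"tz":120,"rx":0,"ry":0,"rz":0,"fingers":255}]'; python3 st.py 11 scene top
python3 - <<'E'
from h import *
th,R,t=pickle.load(open("mix.pkl","rb"))
d=pickle.load(open("top11.pkl","rb"));s=pickle.load(open("scene11.pkl","rb"))
m2=lambda p:np.append(R@np.array(p[:2])+t,p[2])
for nm,im,k,o in(("top",d,4,(190,120)),("scene",s,3.3,(150,110))):
    I=cv2.imread(f"pics/{nm}11.png")
    for a,col in((1.05,(255,0,0)),(1.13,(255,0,255)),(1.21,(0,255,0))):
        b=.698-a
        for x in (-18,18):
            u=proj(im,m2((x,73+108*np.sin(b),127+108*np.cos(b))));cv2.circle(I,tuple(int(round((u[i]+.5-o[i])*k)) for i in(0,1)),2,col,-1)
    for x,y in[(64,43),(64,-43),(-64,-43),(-64,43)]:
        u=proj(im,m2((x,y,115)));cv2.circle(I,tuple(int(round((u[i]+.5-o[i])*k)) for i in(0,1)),2,(255,255,0),-1)
    cv2.imwrite(f"pics/{nm}11m.png",I)
hsv=cv2.cvtColor(d["pixels"],cv2.COLOR_BGR2HSV)
m=cv2.inRange(hsv,(18,120,80),(35,255,255));m[:150]=0
c=max(cv2.findContours(m,0,1)[0],key=cv2.contourArea);B=cv2.boxPoints(cv2.minAreaRect(cv2.convexHull(c)))
P=np.array([R.T@(plane(d,p,115)[:2]-t) for p in B]);print(P.round(1),P.mean(0))
E
```

```text
t: 12.58
ee_pos: [567.8, 154.4, 334.6]
orientation: [-1.182, 1.255, -1.254]
ft_force: [-0.3, 0.3, -0.6]
width: 0.6
t 12.575 mixer [ -2. 228.] z 334.6 jaw yaw err 0.00025774425153327757 down [-0.002 -0.001 -1.   ] F [-0.3  0.3 -0.6] 0.6036952778488753
[[-65.   43.4]
 [ 65.9  43.4]
 [ 65.5 -43. ]
 [-65.3 -42.2]] [0.28618818 0.4001591 ]
```

View pics/scene11m.png

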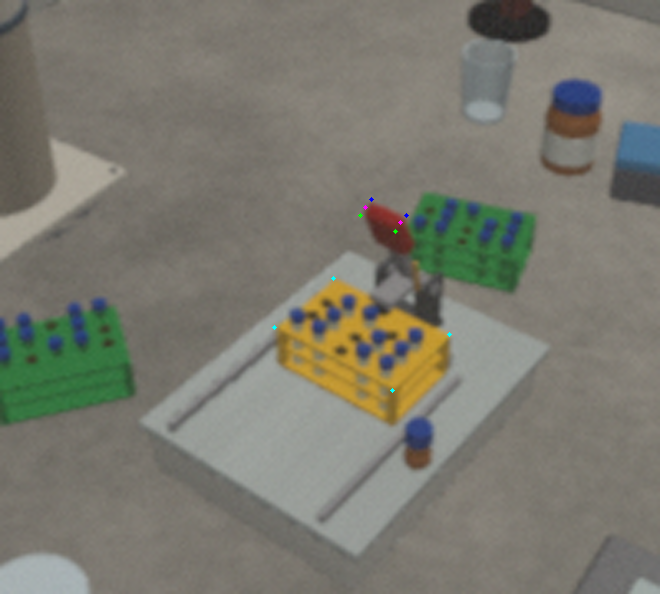

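View pics/top11m.png

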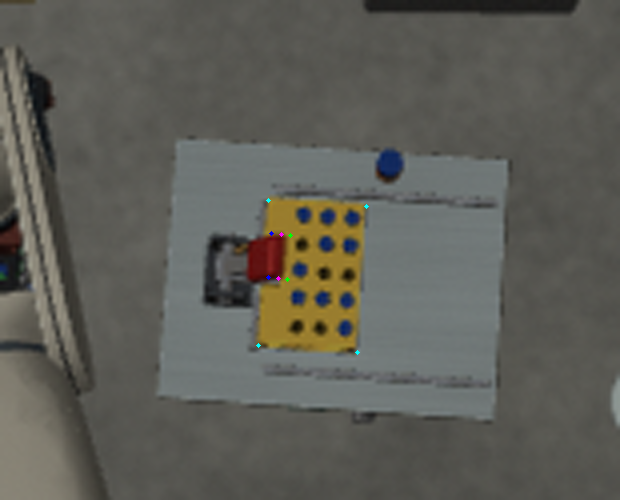

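The 1.13 rad lock marks (magenta) fall on the grip end in both views. The rack corners match the predicted home pose, and nothing else has moved. I hand the job in.

```bash
python3 -c "
from workcell import ctrl
print(ctrl.close_job())"
```

```text
the job is handed in; nothing more can be done
None
```

I pushed the yellow rack home against the stop, then pushed the red clamp lever over its dead point until it snapped to lock. I backed the arm clear and handed the job in at about 12.6 s.

- **Rack:** with both open fingers pushing low on its back face, it stopped at the predicted home position. It took 14 N there without moving any further. The top view put it about 0.2–0.4 mm from home and within about 0.005 rad of square, which is the limit of what I could measure. It read the same after clamping.
- **Lever:** I pushed it with closed fingers from the outer side, at about 15–17 N at first. In both the scene and top views the end of the grip matches a lever angle of about 1.13 rad, inside the lock range. The pad itself is hidden from the cameras, so I judged it down on the rack from the lever angle.
- **Surroundings:** the vial, the green racks and the other things in the last pictures looked unmoved. The timer, petri dish and spatula were out of frame or only partly in it, but the arm did not go down near them. The force was about zero when I handed in. No check failed or disagreed with another.

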